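# Clutch-plate run-out check: seat the plate, draw out the gauge arm and hold

### The job

Lift the clutch plate by its hub, turn it so that its windows match the two drive pegs of the blue run-out stand, set it gently on the turntable, fully home and flat, and let go of it. Then take the gauge arm by its upright grip, squeeze in the red lock button, draw the arm out over the plate until its pointer stands at the red cursor on the scale, and finish still holding it there, because a spring pulls it back. Do not let plate and gauge arm strike each other, and leave the cursor and everything else on the bench where they are.

Things in the scene. Friction and masses are not known exactly. Their poses are not given: they have to be found in the camera images.
- clutch_plate: Loose clutch plate, about 0.7 kg, lying flat: brown friction ring, 190 mm outside, 124 mm inside diameter, 8 mm thick, and a steel hub in the middle. Six yellow damper springs round the hub reach 12 mm above the underside. Origin on the axis at the underside, z up along the hub.
- plate_centre (a point): The clutch plate's underside centre (the same point as its origin).
- hub_top (a point): Top centre of the plate's upright steel hub, 40 mm above the plate's underside: 36 mm outside diameter, standing free above the springs (12 mm), with a 23 mm bore right through. The place to lift the plate.
- window (a point): One of the plate's six wedge-shaped windows, at the underside: 54 mm from the axis along the plate's +x axis; the others follow every 60 degrees. About 14 mm wide at that radius, 46 to 62 mm from the axis. Seen from above, each window lies midway between two of the yellow springs.
- runout_stand: Fixed run-out stand, blue base. Origin on the bench under the spindle axis, z up; +x points from the spindle to the telescoping arm. The arm slides in an aluminium sleeve 40 mm wide, 205 to 375 mm from the spindle, its top 137 mm above the bench with a white scale on it. In the parked state the probe head reaches to 125 mm from the spindle.
- spindle (a point): Centre of the flat top of the stand's steel turntable (160 mm diameter, 50 mm above the bench, does not turn); axes parallel to the stand's. An aluminium spigot stands here, 20 mm diameter, 30 mm high, its top 10 mm tapering to 8 mm. The seated plate's origin lies here, the spigot in its bore, a window over each peg.
- peg (a point): Foot of one of the two brass drive pegs on the turntable, 54 mm from the spindle along the stand's +y; the other is opposite, at -y. 8 mm diameter, 14 mm high, the top 5 mm tapered.
- gauge_arm: Telescoping arm with upright black grip. Origin in the middle of the grip, 178 mm above the bench; parked, 178 mm from the spindle along the stand's +x. Grip 40 mm along x, 28 mm across y, from 43 mm below to 28 mm above the origin. Slides along the stand's -x (towards the spindle), at most 105 mm. Locked when parked; a spring pulls it back with 4 to 5.5 N; let go, it runs home and locks.
- lock_button (a joint): Travel of the red lock button, m: 0 out, 0.005 fully in. It springs out; fully in takes about 6.5 N; over 3.5 mm in, the parked arm is free. Closing the fingers across y over grip and button presses it: 35 mm wide with it out, 30 mm with it in, then centred 1 mm to +y of the grip's origin. Once the arm is 30 mm out the button may be in or out.
- button_face (a point): Centre of the outer face of the red lock button, 28 x 36 mm (x, z), on the +y side of the grip, standing out 7 mm from it: 21 mm from the grip's middle in +y, at the height of the grip's origin. It moves with the arm.
- pointer_tip (a point): Tip of the arm's steel reading strip, black-ended, 7 mm wide, which lies over the scale on the sleeve, 122 mm outward (+x) of the grip's origin. It moves with the arm; parked it stands at the outer end of the scale. Axes parallel to the stand's.
- cursor_mark (a point): The red setting cursor clipped to the side of the sleeve, a 16 mm clip with a red line across the scale: this point is the middle of the line, beside the pointer's path. Preset, 55 to 78 mm inward (-x of the stand) of the parked pointer tip. Axes parallel to the stand's. The arm is set when the pointer tip is level with it along the stand's x.
- probe_tip (a point): End of the probe's brass nose (10 mm diameter) on the arm, 33 mm inward (-x) of the grip's middle, 63 mm above the bench: 5 mm clear above the friction ring of a seated plate. It moves with the arm. Grey probe head 34 mm wide above it, top 136 mm above the bench.
- spray_can: Bystander: grey spray can, 66 mm diameter, 190 mm high, right of the stand. Origin at its underside.
- grease_jar: Bystander: yellow grease jar, 72 mm diameter, 70 mm high, right of the stand. Origin at its underside.
- release_bearing: Bystander: clutch release bearing, a steel and black ring 68 mm diameter, 26 mm high, beyond the plate. Origin at its underside.
- aligning_mandrel: Bystander: orange stepped clutch-aligning mandrel standing upright, 40 mm diameter foot, 140 mm high, beyond and left of the plate. Origin at its underside.
- spanner: Bystander: steel spanner 200 mm long lying left of the plate.
- screwdriver: Bystander: screwdriver 210 mm long lying at the far right.
Not all that is in view belongs to the job. Of the things that look like the clutch_plate, the largest one is meant.

How it is judged (in metres and radians):
On the way, in this order (a step that is already met when the one before it is completed fails the run):
1. the clutch plate lies flat and fully home on the turntable, over spigot and pegs, and has been let go (horizontal distance between plate_centre and spindle below 0.003 m and z of plate_centre in the frame of spindle below 0.002 m and angle between clutch_plate's own z axis and vertical below 0.03 rad and contact force between the fingers and clutch_plate below 0.1 N), for 0.3 s.
2. the lock button is pressed in (value of joint lock_button above 0.0035 m), for 0.1 s.
At the end, for the whole second after the job is handed in: The fingers hold the gauge arm (more than 2 N) still, with its pointer within 4 mm of the red cursor; the clutch plate lies on the turntable, untouched by fingers and arm, centred within 3 mm, less than 2 mm above it and level within 0.03 rad (all of step 1 and x of pointer_tip in the frame of cursor_mark between -0.004 and 0.004 m and linear speed of gauge_arm below 0.01 m/s and contact force between the fingers and gauge_arm above 2 N and contact force between clutch_plate and gauge_arm below 0.1 N); the arm keeps its last pose, push and grip.
It fails at once if the clutch plate is dropped (falls free faster than 0.5 m/s) (linear speed of clutch_plate above 0.5 m/s and contact force between the fingers and clutch_plate below 0.1 N).
It fails at once if clutch plate and gauge arm strike each other (over 8 N) (contact force between clutch_plate and gauge_arm above 8 N).
It fails at once if a bystander is moved by more than 30 mm (distance of any of spray_can, grease_jar, release_bearing, aligning_mandrel, spanner, screwdriver from where it was at the start of the episode above 0.03 m).
It fails at once if the red cursor is shifted by more than 4 mm (distance of cursor_mark from where it was at the start of the episode above 0.004 m).
It also fails if it takes over 54 s, if anything falls off the work surface, if the arm or the gripper's body presses on something with over 40 N, if the wrist force passes 120 N, or if a joint passes its speed limit or range.

### The arm

A 6-joint arm with a two-finger parallel gripper is mounted at the origin on the work surface. World frame = base frame: x ahead of the robot, y to its left, z up, the work surface at z = 0. Lengths are in mm, angles in degrees, forces in N, time in s.
With the tool pointing down it reaches from about 350 to 850 mm from the base axis. Payload 8.1 kg.
Tool frame: the origin (TCP) lies midway between the tips of the shut fingers; the grasp point (between the pads) lies 19 mm behind it; z points along the fingers, y is the line along which they close (so a half turn about z gives the same grasp; the last joint's range is limited). The gripper opens to 85 mm and grips with 20 to 120 N. Pads are 22 mm wide; open, the fingers measure 114 mm over their backs; the gripper's body (76 mm by 85 mm) begins 54 mm behind the grasp point. The pads swing forward as they close: fully open they stand 13 mm farther back than shut.
Start: joints at [66.268, 7.471, 85.268, -0, 87.261, -4.893], TCP at [193.723, 567.87, 231.292] pointing down, gripper open.
Joint ranges: [-169.43, 169.43], [-51.17, 129.36], [1.28, 143.12], [-76.62, 256.62], [0, 156.53], [-152.29, 152.29]. Speed limits (degrees/s): [136.94, 136.94, 159.86, 180, 180, 180].

### API

Orientations are given as [roll, pitch, yaw] about the fixed x, y, z axes, in that order (R = Rz(yaw) Ry(pitch) Rx(roll)).
In Python, from bench import r gives the robot as it stands. The module is installed in compiled form; this text tells all that it offers.
- The arm moves only by the tool jog_arm, never from a script. Its argument "rows" is a list of rows, each a list of 2 entries, a list of its own where there are three numbers: the shift along the tool's x, y, z in mm, then the turn, a rotation vector about the tool's x, y, z in rad. A call has 1 to 10 rows; each row is the pose to reach, as a shift and turn from the pose commanded when the call began, along the tool's axes at that moment; what a row does not reach only later rows make up. A row lasts 1/10 s, in which the tool goes at most 50 mm and 8.59 degrees, less where a joint would pass 70% of its speed; a pose out of reach is approached as far as the arm can. A call with a gripper value outside its range is refused whole. "grip" is the finger opening in mm, from 0 to 85.4, set as the call begins (left out, the last holds). The fingers move at their own pace and stop on an object; "force" is the grip in N (left out, the last holds). Time passes only in rows, so rows that repeat a pose let the fingers close. It gives the time, the measured TCP pose, the force, the opening and the grip force at its end, in the units of the state.
- r.sense(): the state, without advancing time (a new reading comes with each control period).
- r.snapshot(name): name is "scene" or "top" or "wrist"; returns (picture, depth): 400x640x3 uint8, blue, green, red; 400x640 float32, mm along the optical axis (not along the pixel's ray), 0 where there is no reading.
- r.camera_params(name): a dict with "fx", "fy", "cx", "cy" (pixels), "pose" (4x4, takes a point from camera to world coordinates); the wrist camera has in their place "tool_from_camera" (4x4, takes a point from camera to tool coordinates, whose origin is the TCP and whose axes are the flange's). Camera axes: x right, y down, z forward; pixel columns grow to the right and rows downward; lengths in mm; the calibration is good to about 2 mm. A picture is of the moment at which its call begins: read the wrist's pose just before it. camera_params takes no time and is no camera call.
- r.hand_in(): hands the job in; it is judged then, once.
The state is a dict: "time": time; "joint_pos": joint angles; "qd": joint speeds; "joint_efforts": joint torques, N m; "tool_pos": TCP position; "tcp_rot": TCP orientation; "ft_force": force on the tool from outside, world axes, zero at the start; "wrist_torque": the same for the moment, N m; "finger_gap": finger opening in mm; "grip_force": force on a finger pad.
Only numpy, scipy, OpenCV 4.12 (cv2) and the standard library are available. Lean on these libraries where they do the work, as an engineer would, in place of code of your own. Each camera call takes 0.05 s, during which the arm holds its last target. There are 200 camera calls.

## Working session

There is one attempt and no reset: what is moved stays moved. The work goes in short steps, Python scripts to look and compute and a tool call to move; the robot and the scene stay as the last step left them, time stands still between calls to the robot, and variables do not carry over. Pictures are saved under pics/ and viewed, at most 10 in all, crops included, and the job is handed in when it is done.

Besides the shell and the picture viewer there is one more tool, called as name(argument=value, ...), one argument or row to a line, values as JSON. jog_arm: Moves the arm, as the interface text tells. Its arguments: {"type":"object","properties":{"rows":{"type":"array"},"grip":{"type":"number"},"force":{"type":"number"}},"required":["rows"]}

```bash
mkdir -p pics; cat > h.py <<'E'
import numpy as np, cv2
from bench import r
from scipy.spatial.transform import Rotation as R
def cam(n):
    s=r.sense(); p=r.camera_params(n)
    if n=="wrist":
        T=np.eye(4);T[:3,:3]=R.from_euler('xyz',s['tcp_rot'],degrees=True).as_matrix();T[:3,3]=s['tool_pos']
        p['pose']=T@np.array(p['tool_from_camera'])
    im,d=r.snapshot(n); p['pose']=np.array(p['pose'])
    return im,d,p
def cloud(d,p):
    v,u=np.mgrid[:d.shape[0],:d.shape[1]]
    c=np.stack([(u-p['cx'])/p['fx']*d,(v-p['cy'])/p['fy']*d,d],-1)
    w=c@p['pose'][:3,:3].T+p['pose'][:3,3]
    w[d==0]=np.nan
    return w
def ray(u,v,p,z):
    c=p['pose'][:3,:3]@np.array([(u-p['cx'])/p['fx'],(v-p['cy'])/p['fy'],1.]);o=p['pose'][:3,3]
    return o+c*(z-o[2])/c[2]
E
python3 - <<'E'
from h import *
print(r.sense())
for n in ("top","scene"):
    im,d,p=cam(n); cv2.imwrite(f'pics/{n}0.png',im); np.savez(f'{n}0.npz',im=im,d=d,**p); print(n,p['fx'],p['pose'].round(2).tolist())
E
```

```text
{'time': 0.0, 'joint_pos': array([ 6.62694662e+01,  7.51402838e+00,  8.53301249e+01,  8.62479118e-04,
        8.72599266e+01, -4.89488544e+00]), 'qd': array([ 0.11080887, -0.01650798, -0.04511813, -0.04926228,  0.03379368,
        0.050163  ]), 'joint_efforts': array([ 1.81985306e-03, -5.69394600e+01, -5.00562465e+01,  1.23264849e-04,
        1.45119932e-02, -3.29285126e-05]), 'tool_pos': array([193.48514324, 567.37294611, 230.24756586]), 'tcp_rot': array([-1.79896373e+02, -9.73919627e-03,  1.61164301e+02]), 'ft_force': array([-0.73619488,  0.08252581, -0.42136881]), 'wrist_torque': array([-0.05201102,  0.00134334,  0.02456863]), 'grip_force': 0.0, 'finger_gap': 85.2918911725168}
top 399.9670259914093 [[0.02, -0.99, 0.14, 337.66], [-1.0, -0.02, -0.01, -17.22], [0.01, -0.14, -0.99, 1335.57], [0.0, 0.0, 0.0, 1.0]]
scene 448.4099839501494 [[0.5, 0.48, -0.72, 1551.42], [0.87, -0.26, 0.43, -623.88], [0.02, -0.84, -0.55, 898.11], [0.0, 0.0, 0.0, 1.0]]
```

View pics/top0.png

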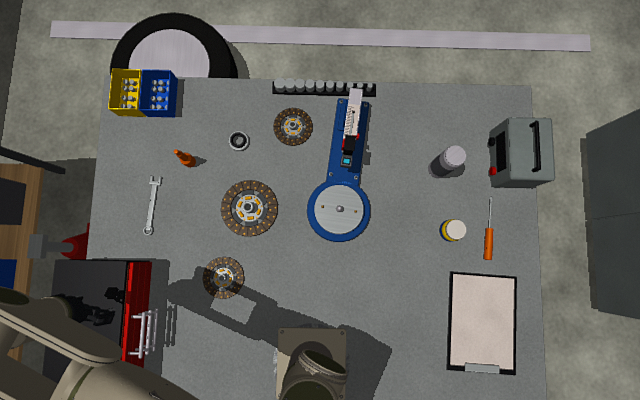

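View pics/scene0.png

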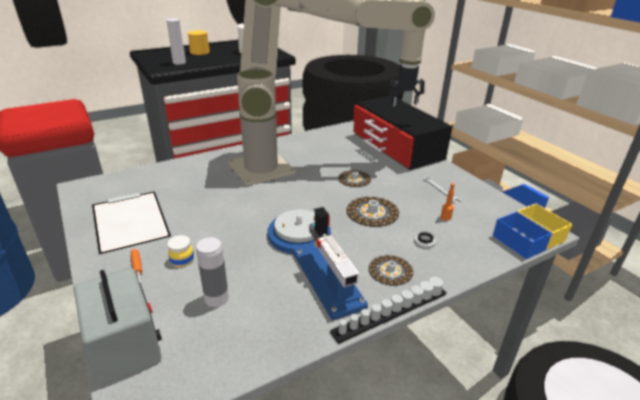

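The top view shows the large plate at about (250,208), the turntable at (339,209), and the gauge arm running up to (356,95). The two smaller plates, at (293,127) and (223,278), are decoys. Next I'll measure these from the image.

```bash
python3 - <<'E'
from h import *
f=np.load('top0.npz'); p={k:f[k] for k in f.files}; im,d=p['im'],p['d']
W=cloud(d,p)
hsv=cv2.cvtColor(im,cv2.COLOR_BGR2HSV)
print('bench z',W[230,400],'turntable',W[225,330],'jar',W[229,453])
# hub & ring of plate
def mz(box,lo,hi):
    v0,v1,u0,u1=box; m=np.zeros(d.shape,bool); m[v0:v1,u0:u1]=True
    return m&(W[...,2]>lo)&(W[...,2]<hi)
m=mz((175,240,215,285),30,55); print('hub',m.sum(),W[m].mean(0)); vs,us=np.nonzero(m); print(us.mean(),vs.mean(),ray(us.mean(),vs.mean(),p,40))
m=mz((175,240,215,285),4,60); vs,us=np.nonzero(m); c,rad=cv2.minEnclosingCircle(np.stack([us,vs],1).astype(np.float32)); print('plate',c,rad,ray(*c,p,8),W[m].mean(0))
# turntable
m=mz((180,245,300,375),42,56); 
print('tt',m.sum(),W[m].mean(0),(W[m].max(0)+W[m].min(0))/2,np.ptp(W[m],axis=0))
m=mz((195,225,325,352),68,95); print('spig',m.sum(),W[m].mean(0) if m.any() else 0)
b=cv2.inRange(hsv,(100,120,60),(125,255,255)); b[:, :300]=0;b[:,375:]=0;b[245:]=0
n,l,s,cc=cv2.connectedComponentsWithStats(b);k=1+s[1:,4].argmax();vs,us=np.nonzero(l==k)
print('blue',s[k]);
# sleeve top
m=mz((80,145,340,372),128,142); q=W[m][:,:2]; print('sleeve',m.sum(),q.mean(0),W[m][:,2].mean()); x,y,x0,y0=cv2.fitLine(q.astype(np.float32),cv2.DIST_L2,0,.01,.01).ravel(); print(x,y,np.degrees(np.arctan2(y,x)))
m=mz((130,170,335,365),195,215); print('grip',m.sum(),W[m].mean(0) if m.any() else 0)
rd=cv2.inRange(hsv,(0,150,80),(8,255,255))|cv2.inRange(hsv,(172,150,80),(180,255,255)); rd[:,:330]=0;rd[:,375:]=0;rd[180:]=0;rd[:85]=0
vs,us=np.nonzero(rd); print('red',[(u,v,*W[v,u].round()) for u,v in zip(us,vs)][:40])
cv2.imwrite('pics/t1.png',np.hstack([cv2.resize(im[170:250,210:290],(400,400),interpolation=2),cv2.resize(im[80:180,315:415],(400,400),interpolation=2)]))
E
```

```text
bench z [ 429.07049997 -284.41037671    2.120292  ] turntable [436.15395979 -49.13580847  56.00479915] jar [ 431.53063568 -439.25239291   69.75770242]
hub 70 [491.7688107  221.43502928  40.88248055]
247.15714285714284 206.35714285714286 [491.86328537 221.60421834  40.        ]
plate (249.5, 206.5) 46.71733474731445 [495.37789361 219.67175234   8.        ] [493.53963461 221.27554183   9.81234675]
tt 1697 [489.41537239 -75.23048579  51.76706569] [489.63149471 -74.20012429  49.34547617] [157.01346011 156.09026041  13.29957062]
spig 30 [489.56041357 -74.73737087  77.66551301]
blue [ 307   98   63  144 2191]
sleeve 468 [ 787.93386667 -110.76095728] 139.21608456808707
0.993104 -0.11723668 -6.7326508
grip 187 [666.44742023 -94.74032033 207.39195191]
red [(np.int64(358), np.int64(133), np.float64(714.0), np.float64(-127.0), np.float64(147.0)), (np.int64(357), np.int64(134), np.float64(711.0), np.float64(-124.0), np.float64(146.0)), (np.int64(358), np.int64(134), np.float64(713.0), np.float64(-128.0), np.float64(141.0)), (np.int64(357), np.int64(135), np.float64(708.0), np.float64(-124.0), np
[... 1550 characters left out ...]
43), np.int64(143), np.float64(666.0), np.float64(-79.0), np.float64(200.0)), (np.int64(342), np.int64(144), np.float64(663.0), np.float64(-76.0), np.float64(199.0)), (np.int64(343), np.int64(144), np.float64(663.0), np.float64(-79.0), np.float64(201.0)), (np.int64(342), np.int64(145), np.float64(660.0), np.float64(-76.0), np.float64(199.0)), (np.int64(343), np.int64(145), np.float64(661.0), np.float64(-79.0), np.float64(197.0)), (np.int64(342), np.int64(146), np.float64(658.0), np.float64(-76.0), np.float64(195.0)), (np.int64(343), np.int64(146), np.float64(658.0), np.float64(-79.0), np.float64(198.0)), (np.int64(342), np.int64(147), np.float64(656.0), np.float64(-76.0), np.float64(192.0))]
```

View pics/t1.png

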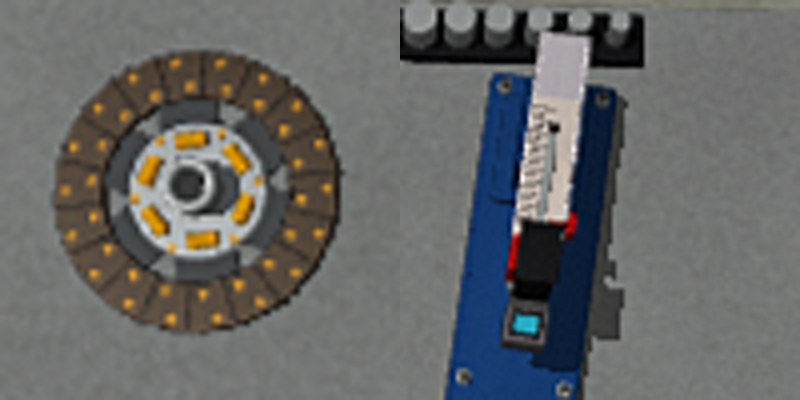

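The crop shows the plate centred near (188,183). Its six springs sit at roughly 0/60/120° offsets and the windows lie between them. On the stand, the pointer is at (553,127), the red cursor at about (572,222), and the red button is on the +y side. The spindle comes out at about (489.6,-74.6) with the stand's yaw near -6.6°. I'm moving above the plate now.

jog_arm(
  rows=[
    [[-394,-231,-30],[0,0,0]],
    [[-394,-231,-30],[0,0,0]],
    [[-394,-231,-30],[0,0,0]],
    [[-394,-231,-30],[0,0,0]],
    [[-394,-231,-30],[0,0,0]],
    [[-394,-231,-30],[0,0,0]],
    [[-394,-231,-30],[0,0,0]],
    [[-394,-231,-30],[0,0,0]],
    [[-394,-231,-30],[0,0,0]],
    [[-394,-231,-30],[0,0,0]],
  ],
  grip=85,
  force=60,
)

```text
time: 1.1
tool_pos: [494.7, 217.7, 261.2]
tcp_rot: [-179.9, 0.1, 160.9]
ft_force: [-0.3, 1.4, 0.3]
finger_gap: 84.6
grip_force: 0.0
```

```bash
python3 - <<'E'
from h import *
s=r.sense();print(s['time'],s['tool_pos'],s['tcp_rot'],s['qd'].round(1))
im,d,p=cam('wrist');print(np.round(p['tool_from_camera'],2).tolist(),p['fx'])
cv2.imwrite('pics/w1.png',im);np.savez('w1.npz',im=im,d=d,**p)
hsv=cv2.cvtColor(im,cv2.COLOR_BGR2HSV)
W=cloud(d,p); print(np.nanmin(W[...,2]))
m=(W[...,2]>36)&(W[...,2]<46)&(abs(W[...,0]-492)<40)&(abs(W[...,1]-221)<40)
print('hub',m.sum(),W[m].mean(0),(W[m].max(0)+W[m].min(0))/2,np.ptp(W[m],axis=0)); c=W[m].mean(0)
y=cv2.inRange(hsv,(15,150,120),(32,255,255))
n,l,s,cc=cv2.connectedComponentsWithStats(y)
for k in range(1,n):
    if s[k,4]>60:
        q=ray(*cc[k],p,12); print(s[k,4],cc[k].round(),q.round(1),np.hypot(*(q-c)[:2]).round(1),np.degrees(np.arctan2(*(q-c)[1::-1])).round(1))
E
```

```text
1.1 [494.72373481 217.69536057 261.20394664] [-1.79928112e+02  7.46783445e-02  1.60872823e+02] [-3.5  2.5 -2.4  2.4  1.1 -3.3]
[[-0.0, -0.95, -0.32, 82.71], [1.0, -0.0, 0.0, -0.43], [-0.0, -0.32, 0.95, -143.31], [0.0, 0.0, 0.0, 1.0]] 306.2267730794057
-756.275598833096
hub 402 [490.72305712 220.39889388  40.39464166] [491.14972227 220.13476156  39.42686686] [35.21185623 34.89996572  6.64202713]
113 [305. 138.] [457.5 214.6  12. ] 33.7 -170.1
114 [332. 138.] [469.2 246.4  12. ] 33.7 129.6
105 [292. 160.] [478.9 188.9  12. ] 33.6 -110.6
104 [344. 162.] [503.3 251.7  12. ] 33.7 68.1
98 [305. 182.] [511.9 194.6  12. ] 33.4 -50.7
100 [330. 183.] [523.9 225.4  12. ] 33.5 8.6
83 [511. 220.] [656.3 445.9  12. ] 279.7 53.7
```

View pics/w1.png

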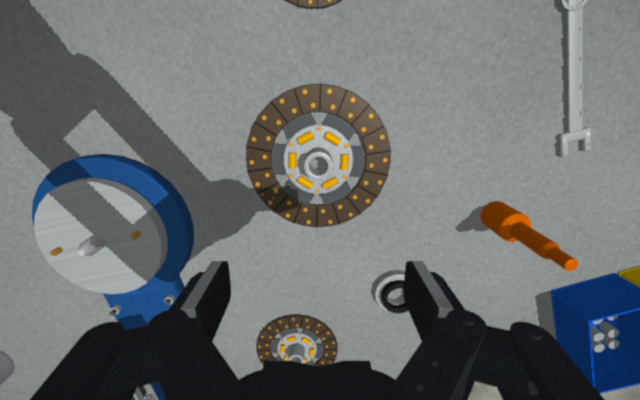

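The wrist view shows the plate hub at (318,163), springs evenly spaced, turntable at (100,237) with pegs at (56,251) and (137,235). I'll measure the pegs and spigot from the same picture.

```bash
python3 - <<'E'
from h import *
f=np.load('w1.npz'); p={k:f[k] for k in f.files}; im,d=p['im'],p['d']; W=cloud(d,p)
hsv=cv2.cvtColor(im,cv2.COLOR_BGR2HSV)
y=cv2.inRange(hsv,(12,90,60),(35,255,255)); y[:,170:]=0;y[:200]=0;y[270:]=0
n,l,s,cc=cv2.connectedComponentsWithStats(y);P=[]
for k in range(1,n):
    if s[k,4]>15:
        m=l==k; print(s[k],cc[k],ray(*cc[k],p,58),W[m].mean(0),W[m][:,2].max()); P.append(ray(*cc[k],p,58))
if len(P)==2:
    a=P[1]-P[0]; print(np.hypot(*a[:2]),np.degrees(np.arctan2(a[1],a[0])),(P[0]+P[1])/2)
tt=(abs(W[...,2]-50)<5)&(np.hypot(W[...,0]-489.6,W[...,1]+74.6)<95)
vs,us=np.nonzero(tt&(hsv[...,1]<60)); 
c=(W[vs,us].max(0)+W[vs,us].min(0))/2; print('tt',len(us),c,np.ptp(W[vs,us],axis=0),W[vs,us].mean(0))
m=(W[...,2]>72)&(np.hypot(W[...,0]-489.6,W[...,1]+74.6)<25); print('spig',m.sum(),W[m].mean(0),W[m].max(0))
E
```

```text
[131 231  10   8  55] [135.16363636 234.61818182] [495.31499404 -21.51340369  58.        ] [495.12991675 -20.87649978  58.78333411] 65.0760833443644
[ 50 248  12   8  60] [ 55.43333333 251.21666667] [ 482.54669303 -128.64334318   58.        ] [ 482.459292   -128.12853916   58.43775253] 65.67997960014361
107.88815248217848 -96.79674591442617 [488.93084354 -75.07837344  58.        ]
tt 10767 [489.12395983 -76.92908683  50.00077715] [158.13437952 161.73643675   9.99041973] [484.89950865 -72.78183928  50.47801558]
spig 167 [488.59740933 -73.54422144  76.69724573] [497.49468656 -67.00551628  81.92544477]
```

jog_arm(
  rows=[
    [[0.5,-1.7,40],[0,0,0]],
    [[0.5,-1.7,80],[0,0,0]],
    [[0.5,-1.7,120],[0,0,0]],
    [[0.5,-1.7,160],[0,0,0]],
    [[0.5,-1.7,190],[0,0,0]],
    [[0.5,-1.7,215],[0,0,0]],
    [[0.5,-1.7,230],[0,0,0]],
    [[0.5,-1.7,240],[0,0,0]],
    [[0.5,-1.7,246],[0,0,0]],
    [[0.5,-1.7,246],[0,0,0]],
  ],
)

```text
time: 2.15
tool_pos: [491.0, 220.9, 15.3]
tcp_rot: [180.0, -0.0, 161.2]
ft_force: [-0.6, 0.1, 0.1]
finger_gap: 85.1
grip_force: 0.0
```

jog_arm(
  rows=[
    [[0,0,0],[0,0,0]],
    [[0,0,0],[0,0,0]],
    [[0,0,0],[0,0,0]],
    [[0,0,0],[0,0,0]],
    [[0,0,0],[0,0,0]],
    [[0,0,0],[0,0,0]],
    [[0,0,0],[0,0,0]],
    [[0,0,0],[0,0,0]],
  ],
  grip=25,
  force=60,
)

```text
time: 2.95
tool_pos: [491.7, 220.7, 16.3]
tcp_rot: [180.0, 0.1, 161.2]
ft_force: [-1.7, -0.9, 6.4]
finger_gap: 33.2
grip_force: 61.6
```

jog_arm(
  rows=[
    [[0,0,-5],[0,0,0]],
    [[0,0,-15],[0,0,0]],
    [[0,0,-30],[0,0,0]],
    [[0,0,-48],[0,0,0]],
    [[0,0,-66],[0,0,0]],
    [[0,0,-84],[0,0,0]],
    [[0,0,-100],[0,0,0]],
    [[0,0,-107],[0,0,0]],
    [[0,0,-110],[0,0,0]],
    [[0,0,-110],[0,0,0]],
  ],
)

```text
time: 3.95
tool_pos: [491.0, 220.6, 125.5]
tcp_rot: [180.0, 0.0, 161.2]
ft_force: [0.0, -0.4, -7.7]
finger_gap: 33.8
grip_force: 60.7
```

```bash
cat > look.py <<'E'
from h import *
s=r.sense();print(s['time'],s['tool_pos'],s['tcp_rot'],s['finger_gap'],s['ft_force'])
im,d,p=cam('wrist');cv2.imwrite('pics/w2.png',im);W=cloud(d,p)
zb=s['tool_pos'][2]-15
m=abs(W[...,2]-zb-8)<8
m&=np.hypot(*(W[...,:2]-s['tool_pos'][:2]).transpose(2,0,1))<110
pts=W[m];print(m.sum(),np.median(pts[:,2]))
q=m.astype(np.uint8)
hsv=cv2.cvtColor(im,cv2.COLOR_BGR2HSV)
br=cv2.inRange(hsv,(5,30,30),(35,255,220))&(q*255)
B=W[br>0];B=B[np.hypot(*(B[:,:2]-s['tool_pos'][:2]).T)>55]
z=np.linalg.lstsq(np.c_[B[:,:2]-s['tool_pos'][:2],np.ones(len(B))],B[:,2],rcond=None)[0];print('plane tilt',z)
cnt=max(cv2.findContours(cv2.morphologyEx(q,cv2.MORPH_OPEN,np.ones((5,5))),cv2.RETR_EXTERNAL,cv2.CHAIN_APPROX_NONE)[0],key=cv2.contourArea)[:,0]
P=np.array([ray(u,v,p,z[2]) for u,v in cnt])[:,:2]
# outer rim points: robust circle fit r=95
from scipy.optimize import least_squares
f=least_squares(lambda c:np.hypot(*(P-c).T)-95,s['tool_pos'][:2],loss='soft_l1',f_scale=1.);print('centre',f.x,f.x-s['tool_pos'][:2],np.median(abs(f.fun)))
y=cv2.inRange(hsv,(15,150,90),(32,255,255))&(q*255)
n,l,S,cc=cv2.connectedComponentsWithStats(y)
for k in range(1,n):
    if S[k,4]>60:
        Q=ray(*cc[k],p,z[2]+4)[:2]-f.x; print(S[k,4],cc[k].round(),np.hypot(*Q).round(1),np.degrees(np.arctan2(Q[1],Q[0])).round(1))
E
python3 look.py
```

```text
3.95 [490.97010492 220.56894774 125.45517264] [1.79992420e+02 9.96978932e-03 1.61161481e+02] 33.776522716919416 [ 0.01916237 -0.40395412 -7.73975423]
60831 117.5219201640744
plane tilt [-2.38615683e-03  1.18864224e-03  1.17678003e+02]
centre [491.88999235 219.77673176] [ 0.91988743 -0.79221598] 1.5360473018921397
129 [281.  91.] 88.0 171.7
125 [346.  90.] 88.0 152.3
114 [406. 112.] 87.6 133.0
127 [222. 115.] 87.6 -169.0
113 [303. 126.] 71.5 166.1
115 [354. 130.] 71.3 147.0
118 [255. 139.] 71.1 -174.8
112 [398. 151.] 70.9 127.7
111 [450. 152.] 87.0 113.6
117 [180. 157.] 86.9 -149.6
114 [217. 168.] 70.5 -155.5
78 [319. 181.] 44.3 159.6
104 [429. 185.] 70.2 108.4
746 [285. 204.] 36.3 -172.7
744 [351. 205.] 36.4 132.0
99 [473. 202.] 86.2 94.0
103 [195. 205.] 69.6 -136.0
103 [159. 207.] 85.9 -129.9
71 [251. 217.] 42.3 -145.6
68 [384. 221.] 42.2 104.6
92 [443. 225.] 69.3 88.8
532 [255. 250.] 33.8 -119.8
456 [379. 252.] 33.9 79.9
90 [189. 246.] 68.6 -116.3
88 [474. 253.] 85.1 74.2
86 [160. 258.] 84.8 -110.0
85 [441. 265.] 68.2 69.0
75 [199. 284.] 67.5 -96.2
77 [458. 299.] 84.0 54.1
69 [178. 303.] 83.8 -89.8
61 [288. 352.] 65.2 -34.2
61 [327. 354.] 65.3 -13.3
```

View pics/w2.png

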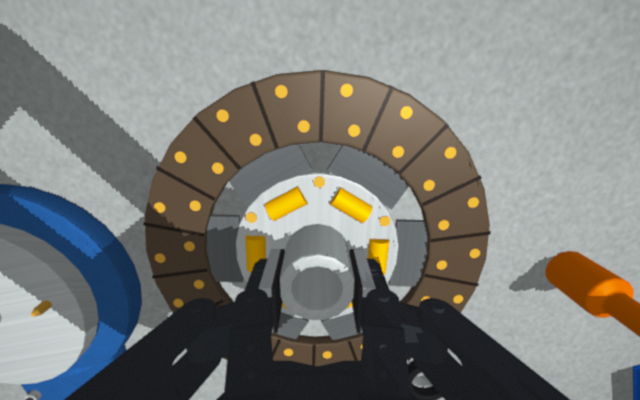

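The wrist view shows the plate held level, with the hub at (317,275) between the pads. The plate centre matches the TCP within about 0.5 mm, and the window direction is about 159.6°. I'm carrying it to the spindle while turning it -16.2°.

jog_arm(
  rows=[
    [[-4,-12,0],[0,0,0.01]],
    [[-13,-39,0],[0,0,0.04]],
    [[-25,-75,0],[0,0,0.08]],
    [[-38,-115,0],[0,0,0.12]],
    [[-52,-156,0],[0,0,0.16]],
    [[-65,-196,0],[0,0,0.2]],
    [[-78,-233,0],[0,0,0.24]],
    [[-87,-261,0],[0,0,0.27]],
    [[-92,-275,0],[0,0,0.283]],
    [[-93.5,-280.2,0],[0,0,0.283]],
  ],
)

```text
time: 5.0
tool_pos: [488.3, -76.4, 124.6]
tcp_rot: [-180.0, -0.1, 144.8]
ft_force: [0.1, 0.2, -6.0]
finger_gap: 33.7
grip_force: 61.3
```

jog_arm(
  rows=[
    [[0,0,3],[0,0,0]],
    [[0,0,8],[0,0,0]],
    [[0,0,12],[0,0,0]],
    [[0,0,15],[0,0,0]],
    [[0,0,15],[0,0,0]],
    [[0,0,15],[0,0,0]],
  ],
)

```text
time: 5.6
tool_pos: [489.0, -74.4, 110.2]
tcp_rot: [-180.0, -0.0, 145.0]
ft_force: [0.2, 0.6, -6.5]
finger_gap: 33.3
grip_force: 61.3
```

```bash
python3 - <<'E'
from h import *
s=r.sense();print(s['tool_pos'],s['tcp_rot'],s['ft_force'])
im,d,p=cam('wrist');cv2.imwrite('pics/w3.png',im);np.savez('w3.npz',im=im,d=d,**p)
E
```

```text
[489.02207457 -74.38397623 110.19609633] [-1.79996241e+02 -1.04425774e-02  1.44991054e+02] [ 0.22596599  0.61980676 -6.45414139]
```

View pics/w3.png

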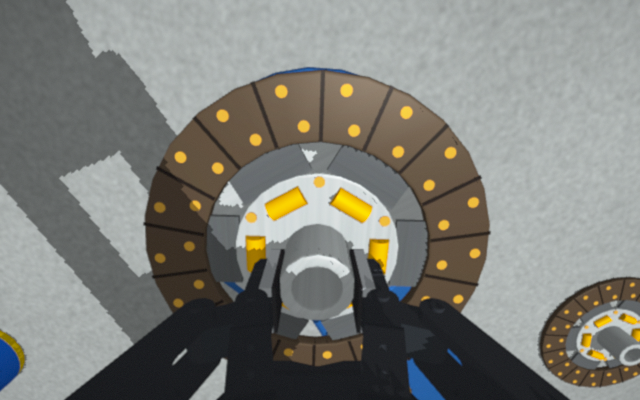

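The view shows the plate level over the turntable. The pegs are hidden, so I'll lower it and watch the wrist force.

jog_arm(
  rows=[
    [[-0.2,-0.3,3],[0,0,0]],
    [[-0.2,-0.3,7],[0,0,0]],
    [[-0.2,-0.3,11],[0,0,0]],
    [[-0.2,-0.3,15],[0,0,0]],
    [[-0.2,-0.3,18],[0,0,0]],
    [[-0.2,-0.3,21],[0,0,0]],
    [[-0.2,-0.3,24],[0,0,0]],
    [[-0.2,-0.3,26],[0,0,0]],
    [[-0.2,-0.3,28],[0,0,0]],
    [[-0.2,-0.3,28],[0,0,0]],
  ],
)

```text
time: 6.65
tool_pos: [488.9, -75.2, 82.0]
tcp_rot: [-180.0, -0.0, 144.9]
ft_force: [-0.1, 0.3, -6.9]
finger_gap: 33.5
grip_force: 61.3
```

jog_arm(
  rows=[
    [[0,0,2],[0,0,0]],
    [[0,0,4],[0,0,0]],
    [[0,0,6],[0,0,0]],
    [[0,0,8],[0,0,0]],
    [[0,0,10],[0,0,0]],
    [[0,0,11],[0,0,0]],
    [[0,0,12],[0,0,0]],
    [[0,0,12],[0,0,0]],
  ],
)

```text
time: 7.45
tool_pos: [489.0, -75.2, 70.2]
tcp_rot: [-180.0, -0.0, 144.9]
ft_force: [-0.3, 0.2, -6.4]
finger_gap: 33.7
grip_force: 61.3
```

Underside is about 5 mm above the turntable and the pegs are engaged with no contact force. I'll take it down slowly.

jog_arm(
  rows=[
    [[0,0,1],[0,0,0]],
    [[0,0,2],[0,0,0]],
    [[0,0,3],[0,0,0]],
    [[0,0,3.8],[0,0,0]],
    [[0,0,4.4],[0,0,0]],
    [[0,0,5],[0,0,0]],
    [[0,0,5],[0,0,0]],
  ],
)

```text
time: 8.15
tool_pos: [489.1, -75.2, 66.3]
tcp_rot: [-180.0, 0.0, 144.9]
ft_force: [-5.9, 0.7, 4.8]
finger_gap: 33.4
grip_force: 62.7
```

jog_arm(
  rows=[
    [[0,0,0],[0,0,0]],
    [[0,0,0],[0,0,0]],
    [[0,0,0],[0,0,0]],
    [[0,0,0],[0,0,0]],
    [[0,0,0],[0,0,0]],
    [[0,0,0],[0,0,0]],
  ],
  grip=80,
)

```text
time: 8.75
tool_pos: [489.1, -75.2, 65.3]
tcp_rot: [180.0, 0.0, 144.9]
ft_force: [-0.6, 1.0, 0.1]
finger_gap: 80.0
grip_force: 0.0
```

jog_arm(
  rows=[
    [[0,0,-15],[0,0,0]],
    [[0,0,-50],[0,0,0]],
    [[0,0,-95],[0,0,0]],
    [[0,0,-140],[0,0,0]],
    [[0,0,-180],[0,0,0]],
    [[0,0,-205],[0,0,0]],
    [[0,0,-220],[0,0,0]],
    [[0,0,-220],[0,0,0]],
    [[0,0,-220],[0,0,0]],
  ],
)

```text
time: 9.65
tool_pos: [488.6, -75.0, 283.8]
tcp_rot: [-180.0, -0.1, 144.9]
ft_force: [0.4, 0.2, -0.7]
finger_gap: 80.2
grip_force: 0.0
```

```bash
python3 - <<'E'
from h import *
s=r.sense();print(s['time'],s['tool_pos'],s['tcp_rot'])
im,d,p=cam('wrist');W=cloud(d,p);np.savez('w4.npz',im=im,d=d,**p)
C=np.array([489,-75]);rr=np.hypot(*(W[...,:2]-C).transpose(2,0,1))
m=(rr>66)&(rr<93)&(W[...,2]>45)&(W[...,2]<75); B=W[m]
z=np.linalg.lstsq(np.c_[B[:,:2]-C,np.ones(len(B))],B[:,2],rcond=None)[0];print('ring',m.sum(),z)
m=(rr<25)&(W[...,2]>85)&(W[...,2]<97);print('hub',W[m].mean(0),(W[m].max(0)+W[m].min(0))/2)
hsv=cv2.cvtColor(im,cv2.COLOR_BGR2HSV)
rd=cv2.inRange(hsv,(0,140,60),(8,255,255))|cv2.inRange(hsv,(172,140,60),(180,255,255))
n,l,S,cc=cv2.connectedComponentsWithStats(rd)
for k in range(1,n):
    if S[k,4]>8: print('red',S[k],cc[k].round(),np.nanmean(W[l==k],0).round(1))
cv2.imwrite('pics/w4.png',im)
E
```

```text
9.65 [488.63675496 -75.03830692 283.81359263] [-1.79969323e+02 -9.16587655e-02  1.44948338e+02]
ring 8880 [2.04425455e-04 8.96537640e-04 5.88253279e+01]
hub [488.63245031 -74.96843873  90.22967939] [489.1672889  -75.32918948  89.05962524]
red [402 320  13  25 146] [408. 331.] [640.1 -77.  193.7]
```

View pics/w4.png

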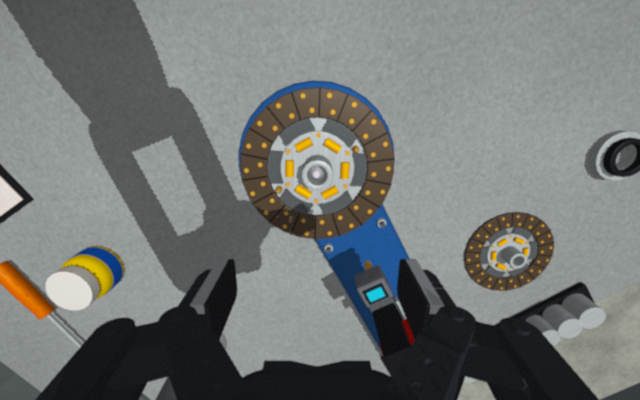

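The plate is seated: ring top at 58.8 mm, level, hub at (489,-75), with pegs visible in the windows at (359,148) and (280,190). Next is the gauge arm. I'll turn the tool so its wrist camera faces the scale and hover over the grip.

jog_arm(
  rows=[
    [[-10,5,2],[0,0,0.14]],
    [[-28,15,4],[0,0,0.28]],
    [[-47,25,6],[0,0,0.42]],
    [[-67,36,8],[0,0,0.56]],
    [[-87,47,10],[0,0,0.7]],
    [[-107,58,12],[0,0,0.84]],
    [[-126,68,14],[0,0,0.98]],
    [[-142,77,17],[0,0,1.12]],
    [[-152,82,19],[0,0,1.26]],
    [[-157,85,19],[0,0,1.4]],
  ],
)

```text
time: 10.7
tool_pos: [665.9, -95.6, 262.2]
tcp_rot: [-179.7, 0.1, 64.4]
ft_force: [0.1, 0.6, -0.2]
finger_gap: 79.8
grip_force: 0.0
```

jog_arm(
  rows=[
    [[0,0,0],[0,0,0.14]],
    [[0,0,0],[0,0,0.28]],
    [[0,0,0],[0,0,0.42]],
    [[0,0,0],[0,0,0.56]],
    [[0,0,0],[0,0,0.7]],
    [[0,0,0],[0,0,0.84]],
    [[0,0,0],[0,0,0.98]],
    [[0,0,0],[0,0,1.12]],
    [[0,0,0],[0,0,1.247]],
    [[0,0,0],[0,0,1.247]],
  ],
)

```text
time: 11.7
tool_pos: [665.4, -95.6, 263.4]
tcp_rot: [-180.0, 0.2, -6.8]
ft_force: [-0.8, 1.0, 1.2]
finger_gap: 80.0
grip_force: 0.0
```

jog_arm(
  rows=[
    [[0,0,0],[0,0,0]],
    [[0,0,0],[0,0,0]],
  ],
)

```text
time: 11.9
tool_pos: [666.0, -95.7, 265.2]
tcp_rot: [-180.0, 0.1, -6.5]
ft_force: [0.2, 0.0, -0.0]
finger_gap: 80.1
grip_force: 0.0
```

```bash
python3 - <<'E'
from h import *
s=r.sense();print(s['time'],s['tool_pos'],s['tcp_rot'],s['joint_pos'])
im,d,p=cam('wrist');W=cloud(d,p);np.savez('w5.npz',im=im,d=d,**p)
cv2.imwrite('pics/w5.png',im)
a=np.radians(-6.75);ex=np.array([np.cos(a),np.sin(a)]);ey=np.array([-ex[1],ex[0]])
hsv=cv2.cvtColor(im,cv2.COLOR_BGR2HSV)
rd=cv2.inRange(hsv,(0,140,60),(8,255,255))|cv2.inRange(hsv,(172,140,60),(180,255,255))
n,l,S,cc=cv2.connectedComponentsWithStats(rd)
D=lambda w:np.r_[(w[:2]-[489,-75])@ex,(w[:2]-[489,-75])@ey,w[2]].round(1)
for k in range(1,n):
    if S[k,4]>8: print('red',S[k],cc[k].round(),D(np.nanmean(W[l==k],0)))
m=(W[...,2]>198)&(W[...,2]<214)&(abs(W[...,0]-666)<40)&(abs(W[...,1]+95)<40)
if m.any(): print('grip',m.sum(),D(np.r_[W[m].mean(0)]))
E
```

```text
11.9 [665.97703118 -95.69358188 265.1777445 ] [-1.79992173e+02  9.19635729e-02 -6.54696607e+00] [-1.25401290e+01  1.83125363e+01  6.93037943e+01 -1.81942385e-03
  9.24759475e+01  8.40067662e+01]
red [326 134  26  20 185] [346. 144.] [223.  -24.9 141.4]
red [292 186  10  46 235] [295. 209.] [182.3  15.9 195. ]
grip 2705 [179.9  -1.9 206.6]
```

View pics/w5.png

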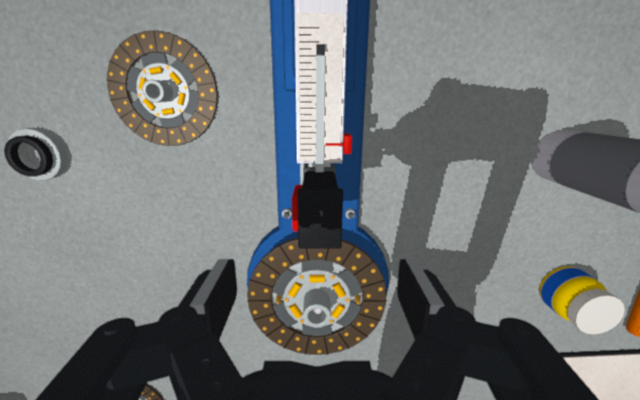

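The view shows the pointer's black tip at (320,45), the cursor's red line at about (332,145), and the grip's top around (320,210). I'll compute the pull distance from these.

```bash
cat > pt.py <<'E'
from h import *
def meas(im,d,p):
    a=np.radians(-6.75);ex=np.array([np.cos(a),np.sin(a)]);ey=np.array([-ex[1],ex[0]])
    D=lambda w:np.r_[(w[:2]-[489,-75])@ex,(w[:2]-[489,-75])@ey,w[2]].round(1)
    hsv=cv2.cvtColor(im,cv2.COLOR_BGR2HSV).astype(int); W=cloud(d,p)
    rd=((hsv[...,0]<10)|(hsv[...,0]>170))&(hsv[...,1]>70)&(hsv[...,2]>80)
    st=np.full(im.shape[:2],np.nan); sx=(W[...,:2]-[489,-75])@ex; sy=(W[...,:2]-[489,-75])@ey
    m=rd&(sy<-3)&(sy>-17)&(W[...,2]>125)&(W[...,2]<150)&(sx>195)
    vs,us=np.nonzero(m); print('line px',us.mean(),vs.mean(),np.ptp(us),np.ptp(vs),D(ray(us.mean(),vs.mean(),p,138)),np.median(W[m],0))
    b=(hsv[...,2]<70)&(abs(sy)<7)&(W[...,2]>125)&(W[...,2]<150)&(sx>205)
    n,l,S,cc=cv2.connectedComponentsWithStats(b.astype(np.uint8))
    for k in range(1,n):
        if S[k,4]>10: print('black',S[k],D(ray(cc[k][0],S[k][1]-.0,p,139)),D(np.median(W[l==k],0)))
    return D
E
python3 - <<'E'
from pt import *
f=np.load('w5.npz'); p={k:f[k] for k in f.files}; meas(p['im'],p['d'],p)
W=cloud(p['d'],p);print(W[50,320],W[80,320],W[80,305])
E
```

```text
line px 330.52941176470586 144.02941176470588 11 2 [222.2 -12.  138. ] [ 708.69847074 -112.87811332  141.20924882]
black [317  45   7   9  55] [300.1  -2.5 139. ] [296.8  -2.4 143.2]
[ 782.86437411 -111.99763496  141.79327124] [ 760.95669349 -109.53959373  143.20734364] [762.55020579 -97.40590478 139.17025175]
```

Travel comes out at about 77.5 mm, which agrees with the stated range. I'm descending over the grip.

jog_arm(
  rows=[
    [[0,0,20],[0,0,0]],
    [[0,0,45],[0,0,0]],
    [[0,0,70],[0,0,0]],
    [[0,0,90],[0,0,0]],
    [[0,0,102],[0,0,0]],
    [[0,0,108],[0,0,0]],
    [[0,0,109],[0,0,0]],
    [[0,0,109],[0,0,0]],
  ],
)

```text
time: 12.75
tool_pos: [666.9, -95.9, 158.4]
tcp_rot: [180.0, -0.1, -6.7]
ft_force: [0.0, 0.1, 1.1]
finger_gap: 80.0
grip_force: 0.0
```

jog_arm(
  rows=[
    [[0,0,0],[0,0,0]],
    [[0,0,0],[0,0,0]],
    [[0,0,0],[0,0,0]],
    [[0,0,0],[0,0,0]],
    [[0,0,0],[0,0,0]],
    [[0,0,0],[0,0,0]],
    [[0,0,0],[0,0,0]],
    [[0,0,0],[0,0,0]],
    [[0,0,0],[0,0,0]],
    [[0,0,0],[0,0,0]],
  ],
  grip=20,
  force=45,
)

```text
time: 13.75
tool_pos: [666.5, -97.2, 158.4]
tcp_rot: [179.9, -0.1, -6.8]
ft_force: [-1.7, -6.3, 3.2]
finger_gap: 29.5
grip_force: 30.2
```

jog_arm(
  rows=[
    [[0,0.8,0],[0,0,0]],
    [[0,1.3,0],[0,0,0]],
    [[0,1.3,0],[0,0,0]],
    [[0,1.3,0],[0,0,0]],
  ],
)

```text
time: 14.15
tool_pos: [666.6, -97.2, 158.3]
tcp_rot: [-180.0, -0.1, -6.7]
ft_force: [-0.6, -2.3, 5.0]
finger_gap: 29.3
grip_force: 30.6
```

jog_arm(
  rows=[
    [[-1,0,0],[0,0,0]],
    [[-3,0,0],[0,0,0]],
    [[-5,0,0],[0,0,0]],
    [[-8,0,0],[0,0,0]],
    [[-8,0,0],[0,0,0]],
  ],
)

```text
time: 14.65
tool_pos: [659.1, -96.3, 158.3]
tcp_rot: [180.0, -0.1, -6.7]
ft_force: [4.0, -3.7, 4.3]
finger_gap: 29.5
grip_force: 31.1
```

It's free: the reading is 4 N, which matches the spring. I'll draw it most of the way, then check.

jog_arm(
  rows=[
    [[-5,0,0],[0,0,0]],
    [[-13,0,0],[0,0,0]],
    [[-22,0,0],[0,0,0]],
    [[-31,0,0],[0,0,0]],
    [[-40,0,0],[0,0,0]],
    [[-49,0,0],[0,0,0]],
    [[-57,0,0],[0,0,0]],
    [[-63,0,0],[0,0,0]],
    [[-66,0,0],[0,0,0]],
    [[-66,0,0],[0,0,0]],
  ],
)

```text
time: 15.65
tool_pos: [593.6, -88.4, 158.3]
tcp_rot: [-180.0, -0.2, -6.7]
ft_force: [6.1, -3.4, 4.0]
finger_gap: 29.4
grip_force: 31.6
```

```bash
python3 - <<'E'
from pt import *
s=r.sense();print(s['time'],s['tool_pos'],s['ft_force'],s['grip_force'])
im,d,p=cam('wrist');np.savez('w6.npz',im=im,d=d,**p)
cv2.imwrite('pics/w6.png',im[:200,200:440].repeat(3,0).repeat(3,1))
W=cloud(d,p)
meas(im,d,p)
E
```

```text
15.65 [593.57192426 -88.44979155 158.30549979] [ 6.08189236 -3.41595362  3.98229501] 31.565837804228067
line px 339.8076923076923 19.661538461538463 20 6 [223.  -12.2 138. ] [ 708.36826685 -113.0220885   141.10378995]
black [312   9  14  17 212] [227.2  -2.3 139. ] [223.1  -2.3 142.9]
```

View pics/w6.png

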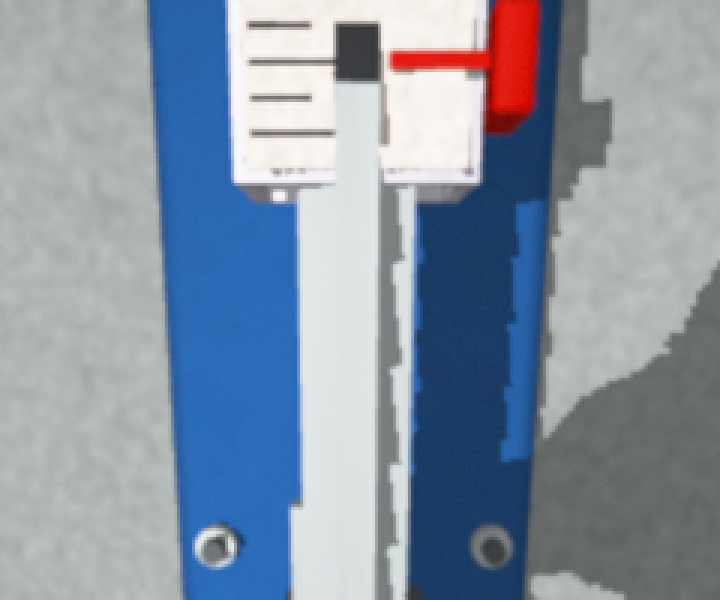

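The crop shows the pointer's outer edge about 12 px (roughly 4.7 mm) beyond the red line at row 60/3. I'll pull 4.7 mm more.

jog_arm(
  rows=[
    [[-2,0,0],[0,0,0]],
    [[-3.7,0,0],[0,0,0]],
    [[-4.7,0,0],[0,0,0]],
    [[-4.7,0,0],[0,0,0]],
    [[-4.7,0,0],[0,0,0]],
    [[-4.7,0,0],[0,0,0]],
  ],
)

```text
time: 16.3
tool_pos: [589.3, -88.0, 158.4]
tcp_rot: [180.0, -0.2, -6.7]
ft_force: [5.8, -2.1, 5.3]
finger_gap: 29.5
grip_force: 31.5
```

```bash
python3 - <<'E'
from pt import *
s=r.sense();print(s['time'],s['tool_pos'],s['ft_force'],s['grip_force'],s['finger_gap'])
im,d,p=cam('wrist');cv2.imwrite('pics/w7.png',im[:100,240:400].repeat(5,0).repeat(5,1))
print(im[0:30,319,1],im[0:30,336].tolist())
meas(im,d,p)
E
```

```text
16.3 [589.34151436 -87.95051363 158.35333642] [ 5.8199906  -2.11660175  5.31021088] 31.491548088379204 29.5018518188194
[241 240 239 240 241 242 232 161  82  57  60  60  61  60  60  61  62  62
  62  61  62  64  62  62  63  62  84 155 220 228] [[237, 241, 246], [236, 241, 246], [237, 242, 247], [238, 243, 247], [240, 245, 248], [224, 230, 245], [117, 123, 231], [24, 31, 225], [16, 27, 226], [21, 30, 227], [21, 29, 226], [33, 40, 208], [90, 95, 162], [169, 176, 188], [224, 229, 235], [235, 240, 246], [235, 240, 246], [235, 240, 246], [234, 239, 244], [233, 238, 244], [232, 237, 243], [232, 237, 243], [233, 239, 244], [235, 239, 245], [237, 241, 246], [237, 242, 247], [237, 241, 247], [236, 241, 246], [237, 241, 246], [237, 242, 247]]
line px 339.9214285714286 8.742857142857142 21 6 [223.3 -12.2 138. ] [ 708.55165117 -112.8986177   141.22217756]
black [312   9  14  17 215] [222.9  -2.3 139. ] [218.8  -2.3 142.8]
```

View pics/w7.png

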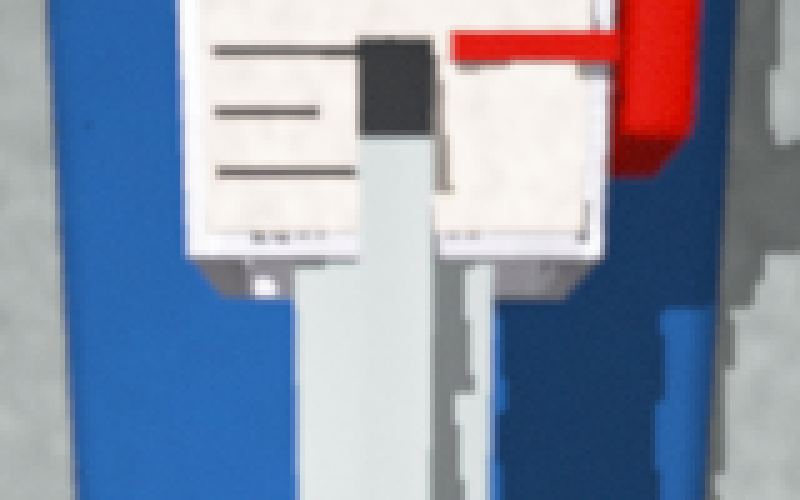

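The pointer edge (row 7.5) is level with the red line (row 8.9), within about 1 mm, and the grip is firm. I'm handing in.

```bash
python3 -c "
from bench import r
print(r.hand_in())"
```

```text
the job is handed in; nothing more can be done
None
```

The job is handed in: the clutch plate is seated flat over spigot and pegs, and the gauge arm is held with its pointer within about 1 mm of the red cursor. The hand-in returned no verdict.

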